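# Park the bread tin in the tin station

### The arm

A 6-joint arm with a two-finger parallel gripper is mounted at the origin on the work surface. World frame = base frame: x ahead of the robot, y to its left, z up, the work surface at z = 0. Lengths are in m, angles in rad, forces in N, time in s.
With the tool pointing down it reaches from about 0.275 to 0.725 m from the base axis. Payload 15.9 kg.
Tool frame: the origin (TCP) lies midway between the tips of the shut fingers; the grasp point (between the pads) lies 19 mm behind it; z points along the fingers, y is the line along which they close (so a half turn about z gives the same grasp; the last joint's range is limited). The gripper opens to 85 mm and grips with 20 to 120 N. Pads are 22 mm wide; open, the fingers measure 114 mm over their backs; the gripper's body (76 mm by 85 mm) begins 54 mm behind the grasp point. The pads swing forward as they close: fully open they stand 13 mm farther back than shut.
Start: joints at [1.118, 0.213, -0.034, 1.323, 0, 1.571], TCP at [0.219, 0.45, 0.198] pointing down, gripper open.
Joint ranges: [-2.98, 2.98], [-0.74, 1.72], [-1.14, 1.35], [-2.1, 2.04], [-1.57, 1.44], [-3.14, 3.14]. Speed limits (rad/s): [1.89, 1.89, 2.39, 2.57, 3.14, 3.14].

### API

Orientations are given as a unit quaternion [x, y, z, w].
In Python, from rig import arm, capture, camera_params, workorder gives the robot as it stands. Calls block until the motion is done:
- arm.movep(position, orientation): joint-space move of the TCP to a pose.
- arm.movel(position, frame=None, velocity=0.15, stop_force=None): straight line of the TCP; frame=None keeps the orientation; velocity is the mean speed in m/s. With stop_force (N) it stops when the force on the tool has changed by that much, and returns True; else False.
- arm.move_j(angles): joint-space move.
- arm.grip(opening): finger opening in m; the grip force is fixed at half the most; returns when the fingers have stopped.
- arm.hold(seconds).
- arm.ik(position, orientation): joint angles nearest the present ones, or None.
- capture(name): name is "scene" or "side" or "wrist"; returns the picture (384x512x3 uint8, red, green, blue); there is no depth.
- camera_params(name): a dict with "mtx" (3x3 intrinsics, pixels), "distortion" ([k1, k2, p1, p2, k3] as OpenCV has them; the pictures are not rectified), "camera_from_world" (4x4, takes a point from world to camera coordinates); the wrist camera has in their place "tool_from_camera" (4x4, takes a point from camera to tool coordinates, whose origin is the TCP and whose axes are the flange's). Camera axes: x right, y down, z forward; pixel columns grow to the right and rows downward; lengths in m; the calibration is good to about 2 mm. A picture is of the moment at which its call begins: read the wrist's pose just before it. camera_params takes no time and is no camera call.
A pose or a line that the arm cannot do raises arm.IKError and nothing moves.
- workorder.hand_in(): hands the job in; it is judged then, once.
Readings, each from a call of its own:
- arm.read_time(): time.
- arm.read_joints(): joint angles.
- arm.read_qvel(): joint speeds.
- arm.read_effort(): joint torques, N m.
- arm.read_tcp_pos(): TCP position.
- arm.read_orientation(): TCP orientation.
- arm.read_ft_force(): force on the tool from outside, world axes, zero at the start.
- arm.read_wrist_torque(): the same for the moment, N m.
- arm.read_grip_width(): finger opening in m.
- arm.read_grip_force(): force on a finger pad.
Only numpy, scipy, OpenCV 4.12 (cv2) and the standard library are available. Lean on these libraries where they do the work, as an engineer would, in place of code of your own. Each camera call takes 0.05 s, during which the arm holds its last target. There are 200 camera calls.

### The job

Push the lidded bread tin along the bench, through the narrow gap between the two guide blocks, until it rests squarely against the stop bar behind them, and then draw the hand back clear of it. Only push it: keep it flat on the bench, do not pick it up or tip it, and leave the jar, the cup and the brush where they are.

Things in the scene. Friction and masses are not known exactly. Their poses are not given: they have to be found in the camera images.
- station: Fixed tin station: two alike aluminium guide blocks side by side, a stop bar behind. Origin on the bench, mid-gap. Its y axis is the way in (roughly world +y, turned up to 12 deg), x runs across. Gap 97 mm wide (x -48.5 to 48.5). Each block 36 wide, 66 long (y -33 to 33), 45 high, ends half-round, so the gap mouth is flared. Grey floor sheet is flush with the bench.
- stop (a point): Middle of the stop bar's face towards the gap, 22.5 mm above the bench, 175 mm along the station's y axis from its origin; same axes. The bar is fixed, aluminium, 150 mm wide (x), 20 mm thick, 45 mm high. The tin's leading end finally rests against this face.
- tin: Loose lidded bread tin, a closed dark steel box with flat sides: 92 mm wide (its x), 130 long (its y), 60 high, about 0.6 kg. Origin: centre of its underside; z up. It slides when pushed, stops when pushing stops. It starts on the station's -y side, up to 40 mm off the gap's middle line and turned up to 17 deg from the station's axes; it goes through the gap lengthways.
- jar: A loose closed jar, 54 mm across and 80 mm high, standing to one side of the station; origin at the centre of its underside. To be left alone.
- cup: A loose open steel cup, 68 mm across and 65 mm high, standing on the other side of the station from the jar; origin at the centre of its underside. To be left alone.
- brush: A loose hand brush lying flat on the bench beyond the stop bar, about 200 mm long; origin on its underside. To be left alone.
Not all that is in view belongs to the job. What is meant by the tin is not orange, and is the larger of those in its own colour.

How it is judged:
By the outcome, as a careful person would: the job done as asked, in the order asked, and still so for the second after the job is handed in, with the robot touching nothing.
It also fails if it takes over 64 s, if anything falls off the work surface, if the arm or the gripper's body presses on something with over 40 N, if the wrist force passes 120 N, or if a joint passes its speed limit or range.

## Working session

There is one attempt and no reset: what is moved stays moved. The work goes in short steps, each a Python script; the robot and the scene stay as the last script left them, time stands still between calls to the robot, and variables do not carry over. Pictures are saved under pics/ and viewed, at most 10 in all, crops included, and the job is handed in when it is done.

```bash
mkdir -p pics
python3 - <<'E'
from rig import arm,capture,camera_params
import cv2,numpy as np
for n in("scene","side"):
    p=capture(n); cv2.imwrite(f"pics/{n}0.png",cv2.resize(p[:,:,::-1],(800,600))); np.save(n+".npy",p)
    c=camera_params(n);print(n,np.round(c["mtx"],1).tolist(),c["distortion"],np.round(c["camera_from_world"],3).tolist())
print(arm.read_time(),arm.read_orientation())
E
```

```text
scene [[495.8, 0.0, 246.0], [0.0, 495.8, 191.6], [0.0, 0.0, 1.0]] [0.05351828 0.         0.         0.         0.        ] [[-0.296, 0.955, 0.024, 0.16], [0.542, 0.188, -0.819, -0.239], [-0.786, -0.229, -0.574, 1.826], [0.0, 0.0, 0.0, 1.0]]
side [[390.3, 0.0, 256.2], [0.0, 390.3, 195.1], [0.0, 0.0, 1.0]] [0.0157382 0.        0.        0.        0.       ] [[0.636, 0.771, 0.019, -0.356], [0.453, -0.353, -0.819, -0.206], [-0.625, 0.53, -0.574, 1.453], [0.0, 0.0, 0.0, 1.0]]
0.1 [ 2.24444904e-01  9.74486654e-01 -4.84291735e-04 -1.10184717e-04]
```

View pics/scene0.png

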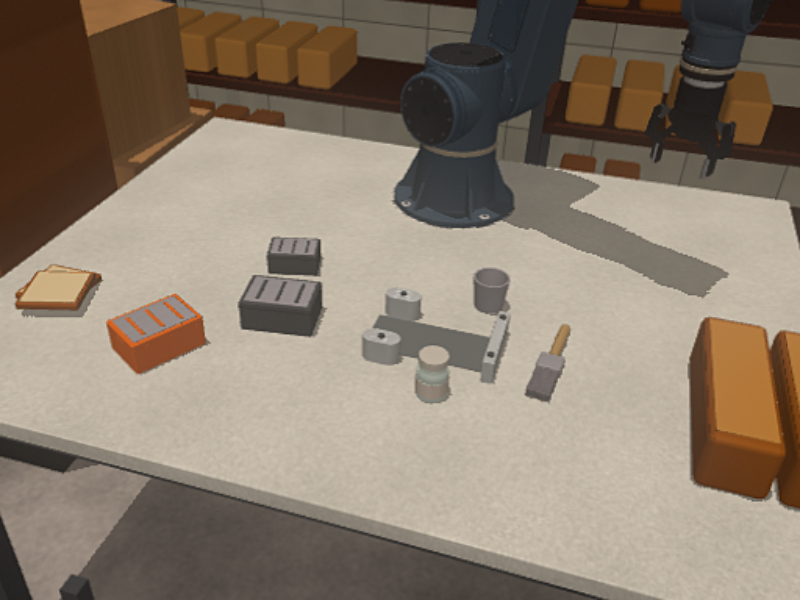

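View pics/side0.png

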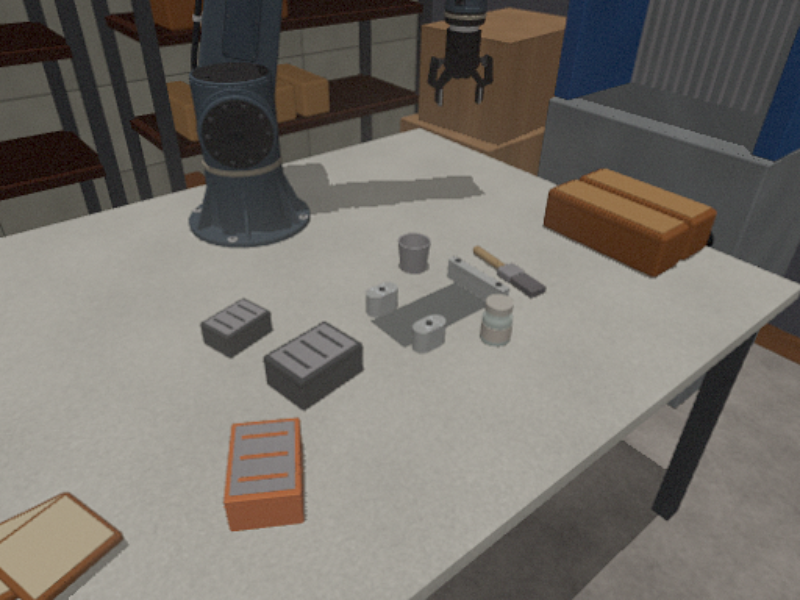

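The scene view shows the dark large tin at (280,303), a smaller dark tin at (294,255), and an orange one at (156,332). The guide blocks are at (403,303) and (381,346), the bar at (496,347), the jar at (432,374) and the cup at (491,290). The side view agrees, with the tin at (314,362), the blocks at (381,299) and (429,333), and the bar at (478,277). I'll localise coarsely from these pixels, then refine with the wrist camera.

```bash
cat > h.py <<'E'
from rig import arm,capture,camera_params,workorder
import cv2,numpy as np
from scipy.spatial.transform import Rotation as R
def rays(px,n,pose=None):
    c=camera_params(n)
    if n=="wrist":
        T=np.eye(4);T[:3,:3]=R.from_quat(pose[1]).as_matrix();T[:3,3]=pose[0];T=T@c["tool_from_camera"]
    else: T=np.linalg.inv(c["camera_from_world"])
    u=cv2.undistortPoints(np.array(px,float).reshape(-1,1,2),np.array(c["mtx"]),np.array(c["distortion"]))[:,0]
    return T[:3,3],np.c_[u,np.ones(len(u))]@T[:3,:3].T
def plane(px,n,z,pose=None):
    o,d=rays(px,n,pose); return o+d*((z-o[2])/d[:,2])[:,None]
def pose(): return np.array(arm.read_tcp_pos()),np.array(arm.read_orientation())
E
python3 - <<'E'
from h import *
np.set_printoptions(precision=3,suppress=True)
k=.64
for n,d in (("scene",dict(blk=(.045,[(403,293),(381,337)]),bar=(.045,[(503,317),(490,355)]),tin=(.06,[(252,277),(322,281),(314,308),(241,303)]),jar=(.08,[(433,354)]),cup=(.065,[(491,276)]))),
 ("side",dict(blk=(.045,[(381,287),(429,322)]),bar=(.045,[(457,261),(505,289)]),tin=(.06,[(323,325),(362,353),(304,378),(266,355)]),jar=(.08,[(499,301)]),cup=(.065,[(414,240)])))):
  for a,(z,p) in d.items(): print(n,a,plane(np.array(p)*k,n,z)[:,:2].tolist())
print(camera_params("wrist"))
for q in [(.5,-.2,.3),(.45,-.1,.35),(.5,-.1,.35),(.45,-.35,.1),(.5,-.4,.05)]:
  for y in (0,.5,1,1.5708,2,2.5): 
    r=(R.from_euler('z',y)*R.from_quat([1,0,0,0])).as_quat(); s=arm.ik(q,r); print(q,y,None if s is None else np.round(s,2))
E
```

```text
scene blk [[0.4810268560630093, 0.016287634441146726], [0.6193551081687481, 0.01744102480132398]]
scene bar [[0.4947166115673023, 0.20337546626151626], [0.6069498917823204, 0.20165385160310528]]
scene tin [[0.5436407355942854, -0.2545629594797146], [0.5137407448924627, -0.1291283012704233], [0.5973615468569855, -0.11192021613235348], [0.6249380206496958, -0.23731648373954012]]
scene jar [[0.6775704660026527, 0.12070648180091348]]
scene cup [[0.4022340804851616, 0.1623424247666407]]
side blk [[0.4775844312346884, 0.020025646812832587], [0.6148102390338788, 0.017787761808995883]]
side bar [[0.49642579562057554, 0.19850092524248186], [0.625277115577397, 0.1989748444902636]]
side tin [[0.5268193240046329, -0.14091409570358182], [0.6254353171150209, -0.13346609270798515], [0.6189151553251676, -0.23573359759609902], [0.5371981811843647, -0.25338157614968987]]
side jar [[0.6780084529016038, 0.12019355336504955]]
side cup [[0.40525543397123576, 0.16228209953046502]]
{'mtx': array([[281.305,   0.   , 257.927],
       [  0.   , 281.305, 188.749],
       [  0.   ,   0.   ,   1.   ]]), 'distorti
[... 1330 characters left out ...]
0 [-0.66  0.39 -0.04  1.14  0.    2.48]
(0.45, -0.35, 0.1) 0.5 [-0.66  0.39 -0.04  1.14  0.    1.98]
(0.45, -0.35, 0.1) 1 [-0.66  0.39 -0.04  1.14  0.    1.48]
(0.45, -0.35, 0.1) 1.5708 [-0.66  0.39 -0.04  1.14  0.    0.91]
(0.45, -0.35, 0.1) 2 [-0.66  0.39 -0.04  1.14  0.    0.48]
(0.45, -0.35, 0.1) 2.5 [-0.66  0.39 -0.04  1.14  0.   -0.02]
(0.5, -0.4, 0.05) 0 [-0.67  0.56  0.1   1.11  0.    2.47]
(0.5, -0.4, 0.05) 0.5 [-0.67  0.56  0.1   1.11  0.    1.97]
(0.5, -0.4, 0.05) 1 [-0.67  0.56  0.1   1.11  0.    1.47]
(0.5, -0.4, 0.05) 1.5708 [-0.67  0.56  0.1   1.11  0.    0.9 ]
(0.5, -0.4, 0.05) 2 [-0.67  0.56  0.1   1.11  0.    0.47]
(0.5, -0.4, 0.05) 2.5 [-0.67  0.56  0.1   1.11  0.   -0.03]
```

```bash
cat >> h.py <<'E'
def Q(yaw): return (R.from_euler('z',yaw)*R.from_quat([1,0,0,0])).as_quat()  # tool y heads at yaw-90deg
def look(name):
    p=pose(); im=capture("wrist"); np.savez("pics/"+name,im=im,p=p[0],q=p[1]); cv2.imwrite(f"pics/{name}.png",im[:,:,::-1]); return im,p
E
python3 - <<'E'
from h import *
arm.movep([.53,-.08,.33],Q(np.pi)); arm.grip(0.0); look("w1"); print(arm.read_time(),pose())
E
```

```text
3.1583 (array([ 0.52997672, -0.08000406,  0.32997007]), array([ 1.43226778e-05,  9.99999999e-01,  2.91217960e-05, -4.35175342e-05]))
```

View pics/w1.png

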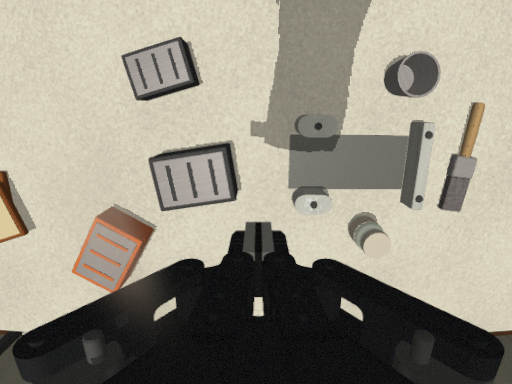

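The wrist view is clear. The tin's lid is at (193,177), the block screws at (318,126) and (313,204), the bar screws at (429,135) and (418,199), and the floor sheet spans (289..408,135..189).

```bash
cat >> h.py <<'E'
def tinpose(im,p,c,debug=None):
    """lid panel (grey, z=.06) nearest pixel c -> centre xy, yaw of long axis, size"""
    g=im.astype(int); v=g.max(2); s=v-g.min(2)
    m=((v>95)&(v<200)&(s<25)).astype(np.uint8)
    m=cv2.morphologyEx(m,cv2.MORPH_OPEN,np.ones((3,3)))
    m=cv2.morphologyEx(m,cv2.MORPH_CLOSE,np.ones((5,5)))
    cs=[k for k in cv2.findContours(m,cv2.RETR_EXTERNAL,cv2.CHAIN_APPROX_NONE)[0] if cv2.contourArea(k)>600]
    k=max(cs,key=lambda k:cv2.pointPolygonTest(k,c,True))
    w=plane(k[:,0],"wrist",.06,p)[:,:2]
    (x,y),(a,b),t=cv2.minAreaRect((w*1000).astype(np.float32))
    if a>b: t+=90; a,b=b,a       # t: angle of short side
    t=(t+90)%180-90
    return np.array([x,y])/1000,t,(a,b)   # yaw of tin x axis in deg
E
python3 - <<'E'
from h import *
np.set_printoptions(precision=4,suppress=True)
z=np.load("pics/w1.npz"); im=z["im"];p=(z["p"],z["q"])
print("tin",tinpose(im,p,(193,177)))
v=im.max(2).astype(int)
def dot(c):
    x,y=c; w=255.-v[y-5:y+6,x-5:x+6]; w=np.clip(w-np.median(w)-30,0,None); yy,xx=np.mgrid[y-5:y+6,x-5:x+6]; return (xx*w).sum()/w.sum(),(yy*w).sum()/w.sum()
d=[dot(c) for c in [(318,126),(313,204),(429,135),(418,199)]];print(d)
w=plane(d,"wrist",.045,p)[:,:2];print(w,np.linalg.norm(w[1]-w[0]),np.linalg.norm(w[3]-w[2]))
b=w[1]-w[0];print("yaw blk",np.degrees(np.arctan2(b[1],b[0])),"bar",np.degrees(np.arctan2(*(w[3]-w[2])[::-1])))
o=(w[0]+w[1])/2;q=(w[2]+w[3])/2-o;print("origin",o,"dist",np.linalg.norm(q),"yaw",np.degrees(np.arctan2(-q[0],q[1])))
print(im[177,150:240].max(1))
cv2.imwrite("pics/w1z.png",cv2.resize(im[100:240,130:450,::-1],None,fx=2.5,fy=2.5,interpolation=cv2.INTER_NEAREST))
E
```

```text
tin (array([ 0.5705, -0.1892]), 8.497437477111816, (80.05976867675781, 116.25533294677734))
[(np.float64(318.0581570996979), np.float64(125.75226586102718)), (np.float64(313.4245580808081), np.float64(204.33112373737373)), (np.float64(428.33445152633345), np.float64(134.5139215028514)), (np.float64(418.64445271779596), np.float64(198.44899478778854))]
[[0.4845 0.0161]
 [0.6177 0.0152]
 [0.4968 0.2011]
 [0.6074 0.2007]] 0.13317124470759095 0.11065599965530844
yaw blk -0.3767859217075147 bar -0.20347635946005352
origin [0.5511 0.0156] dist 0.18529893674953685 yaw -0.3155495366465171
[207 210 157  84  67  68 123 161 166 164 165 166 168 167 167 169 170 156
  72  71  72  74 171 172 170 171 172 170 170 170 169 170 172 171 171 173
 174 174 165 125  76  74  76 123 178 182 180 180 180 180 180 180 181 182
 182 179 182 181 176 181 156 108  76  76  85 143 179 182 184 181 183 183
 183 186 185 183 154  97  72  72  68  46  37  29  29  67 119 144 146 148]
```

View pics/w1z.png

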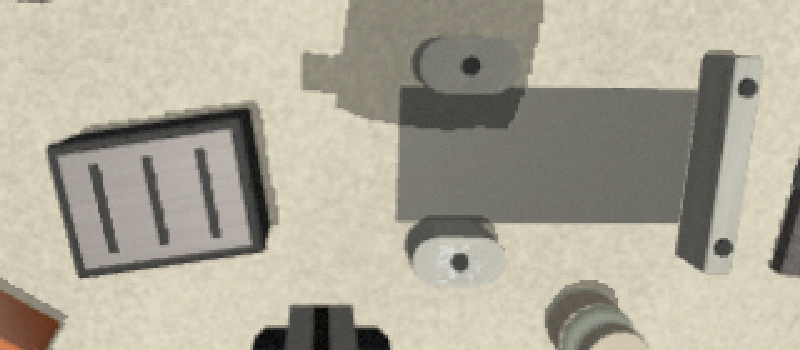

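Station: origin (0.5511, 0.0156), yaw −0.3°. The block spacing of 133.2 mm and bar distance of 185.3 mm match the given 133 and 185. Tin: centre (0.5705, −0.1892), yaw 8.5°, about 20 mm off the line. I'll square and centre it by pushing its +x flank with both fingers.

```bash
cat >> h.py <<'E'
O=np.array([.5511,.0156]); S=np.radians(-.3)
def W(x,y,z): # station mm -> world
    c,s=np.cos(S),np.sin(S); return [O[0]+(c*x-s*y)/1e3,O[1]+(s*x+c*y)/1e3,z]
def st(w):
    d=(np.array(w)-O)*1e3;c,s=np.cos(S),np.sin(S);return np.array([c*d[0]+s*d[1],-s*d[0]+c*d[1]])
E
python3 - <<'E'
from h import *
q=Q(np.pi+S)
assert arm.ik(W(99,-200,.012),q) is not None
arm.movep(W(99,-200,.2),q); arm.grip(.06)
print("down",arm.movel(W(99,-200,.014),velocity=.15,stop_force=15))
print("push",arm.movel(W(57,-200,.014),velocity=.04,stop_force=30),pose()[0],arm.read_ft_force())
arm.movel(W(72,-200,.014)); arm.movel(W(72,-200,.2),velocity=.2)
arm.movep([.53,-.08,.33],Q(np.pi)); arm.grip(0); im,p=look("w2")
t=tinpose(im,p,(200,170)); print(t,st(t[0]),arm.read_time())
E
```

```text
down False
push False [ 0.60697711 -0.18454248  0.01389361] [ 0.30841034 -0.19858291  0.2517242 ]
(array([ 0.54849292, -0.18372696]), 2.2024834156036377, (79.68720245361328, 116.30972290039062)) [  -1.56337559 -199.33787748] 9.95
```

View pics/w2.png

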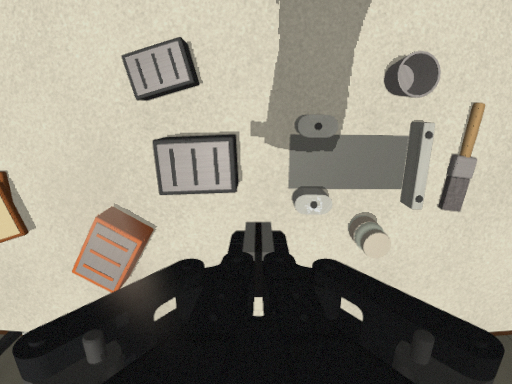

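Run:
```python
from h import *
q=Q(np.pi/2+S)
arm.movep(W(0,-293,.2),q); arm.grip(.05)
print("down",arm.movel(W(0,-293,.014),velocity=.15,stop_force=15))
print("push",arm.movel(W(0,-196,.014),velocity=.05,stop_force=30),pose()[0],arm.read_ft_force())
arm.movel(W(0,-215,.014)); arm.movel(W(0,-215,.2),velocity=.2)
arm.movep([.53,-.12,.33],Q(np.pi)); arm.grip(0); im,p=look("w3")
cv2.imwrite("pics/w3z.png",cv2.resize(im[90:240,150:470,::-1],None,fx=2.5,fy=2.5))
t=tinpose(im,p,(265,165)); print(t,st(t[0]),arm.read_time())
```

```text
down False
push False [ 0.55008482 -0.18041103  0.01399963] [-0.3797358  -1.10793457 -0.09669406]
(array([ 0.55170898, -0.10529686]), -0.08754730224609375, (78.84379577636719, 116.1863021850586)) [   1.24198761 -120.8920139 ] 18.3667
```

View pics/w3z.png

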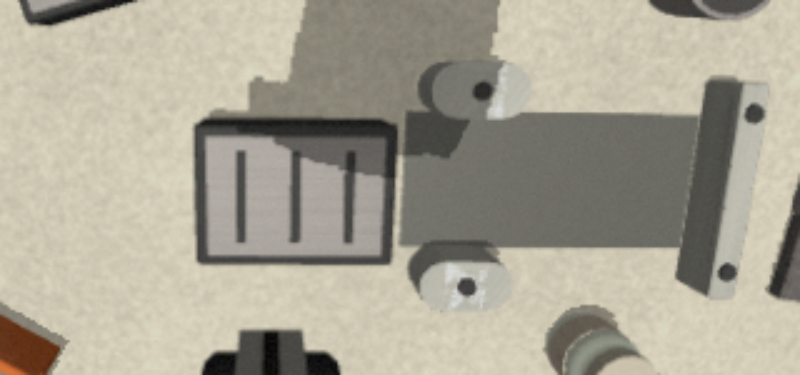

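The tin is square to the station (about −0.1° against −0.3°), roughly 1 mm off centre, and just short of the mouth. Next I'll push it through, stopping on force at the bar.

Run:
```python
from h import *
q=Q(np.pi/2+S)
arm.movep(W(0,-215,.2),q); arm.grip(.05)
print("down",arm.movel(W(0,-215,.014),velocity=.2,stop_force=15))
print("push",arm.movel(W(0,20,.014),velocity=.06,stop_force=15),st(pose()[0][:2]),arm.read_ft_force())
print("push",arm.movel(W(0,40,.014),velocity=.03,stop_force=15),st(pose()[0][:2]),arm.read_ft_force(),arm.read_time())
```

```text
down False
push False [-0.02117254 19.96383732] [ 0.29865823 -3.38788871  0.5922306 ]
push True [-0.12595588 34.07901581] [-0.46561004 -7.09330837  4.96721789] 25.8833
```

Run:
```python
from h import *
arm.movel(W(0,-70,.014)); arm.movel(W(0,-70,.2),velocity=.2)
arm.movep([.53,.0,.33],Q(np.pi)); arm.grip(0); im,p=look("w4")
cv2.imwrite("pics/w4z.png",cv2.resize(im[60:260,130:450,::-1],None,fx=2.5,fy=2.5))
t=tinpose(im,p,(290,165)); print(t,st(t[0]),arm.read_time())
```

```text
(array([0.46944699, 0.08532433]), 83.00244140625, (207.1848602294922, 337.8988037109375)) [-82.0169638  69.2958376] 29.7167
```

View pics/w4z.png

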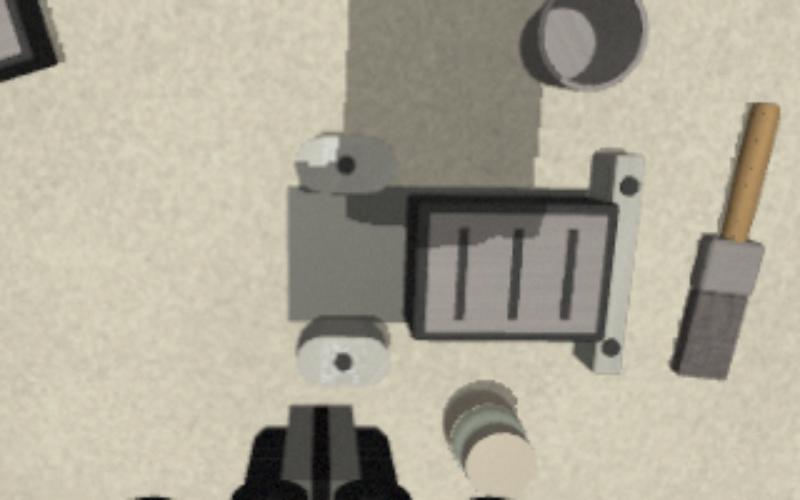

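The tin is through the gap, with its leading edge, (618,202) to (604,342), along the bar. The jar, cup and brush are where they were. The automatic mask merged with a shadow, so I'll check squareness from the lid corners.

Run:
```python
from h import *
z=np.load("pics/w4.npz"); p=(z["p"],z["q"]);im=z["im"]
f=lambda c:np.array(c)/2.5+[130,60]
for n,c in(("panel",[(429,207),(609,207),(597,333),(425,333)]),("lid",[(413,197),(618,202),(604,342),(411,338)])):
    w=plane(f(c),"wrist",.06,p)[:,:2]; print(n,np.array([st(a) for a in w]).round(1).tolist())
# slots in the lid: dark columns, per-row centre -> line direction
v=im.max(2).astype(float)
for c in (463,516,571):
    P=[]
    for r in range(155,184):
        x0=int(c/2.5+130); s=v[r,x0-6:x0+7]; wt=np.clip(np.median(s)-20-s,0,None)
        if wt.sum()>20: P.append(((np.arange(x0-6,x0+7)*wt).sum()/wt.sum(),r))
    P=np.array(P); w=np.array([st(a) for a in plane(P,"wrist",.06,p)[:,:2]])
    print("slot angle rel station",np.degrees(np.polyfit(w[:,0],w[:,1],1)[0]),w.mean(0))
```

```text
panel [[-41.0, 52.4], [-42.2, 167.6], [41.4, 168.7], [41.8, 53.4]]
lid [[-47.2, 42.0], [-45.4, 173.1], [47.6, 174.2], [45.3, 44.2]]
slot angle rel station 0.013586203606026939 [ 1.07443598 74.73311481]
slot angle rel station 0.21872100638785827 [  0.8397888  109.94722701]
slot angle rel station -0.7683376689972985 [  0.58217142 144.99574432]
```

```bash
python3 -c "
from h import *
print(workorder.hand_in())"
```

```text
the job is handed in; nothing more can be done
None
```

The tin went through the gap and rests squarely against the stop bar (centre 110 mm along the station axis as it should be, under 1° off square), the hand is clear, the jar, cup and brush look unmoved, and the job is handed in at about 30 s.

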